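# Clamp a spacer bar in the bench gauge with its slip-clutch knob

### The job

Lay the aluminium spacer bar in the channel of the bench thickness gauge and slide it gently home under the spindle, until you feel its end press against the stop. Then turn the knurled slip-clutch knob on top of the gauge clockwise until the spindle bears on the bar and the clutch slips, let it slip by about an eighth of a turn, less than a quarter, and let go. Leave the bottles and the dish alone.

Things in the scene. Friction and masses are not known exactly. Their poses are not given: they have to be found in the camera images.
- bar_centre (a point): centre of the loose plain aluminium spacer bar, 120 x 20 x 12 mm, 80 g, which lies flat on the bench; x axis along its length (either end may go first), z axis up, point half-way up (6 mm above its underside).
- gauge: bench thickness gauge, grey C-shaped stand fixed to the bench. Origin at bench height straight under the vertical spindle axis; x axis along the channel towards the stop, z up. Base 145 x 60 mm, x = -90 to +55 mm, top 14 mm above the bench. The overhanging arm (underside 48 mm, spindle bush 42 mm above the bench) covers the channel from x = -18 mm on. With the bar home its centre is at x = -40 mm.
- gauge_channel_mouth (a point): point on the channel floor (14 mm above the bench), in the middle, where the straight rails begin (gauge x = -50 mm). The channel, open above, lies between steel rails 8 mm high and 24 mm apart, from x = -50 to +20 mm; its mouth flares from x = -50 to -64 mm. Before that the base is bare, with room for fingers beside the bar; a bar that is home sticks out 50 mm before the rails.
- gauge_stop_face (a point): middle of the flat steel stop face that closes the channel, 20 mm beyond the spindle axis (gauge x = +20 mm, 20 mm above the bench); the bar's end comes to rest against it.
- gauge_stop: the steel stop block itself, 24 mm wide, 14 mm high, 6 mm thick; rigid.
- gauge_spindle: steel spindle, 10 mm diameter, origin at the centre of its flat lower tip, on the vertical axis of the gauge; it starts a few mm above the bar's top and comes down 15 mm for each clockwise turn of the thimble (2.4 mm per rad). It stays where it is left.
- gauge_knob_centre (a point): centre of the knurled slip-clutch knob, steel cylinder 28 mm wide, 26 mm high, vertical axis, 90 to 116 mm above the bench, free all round. It stays at this height. Under it is the 20 mm thimble (70 to 88 mm). Clockwise from above drives the thimble and lowers the spindle (drag 0.055 N m); once the spindle bears on the bar with about 19 N the clutch slips at 0.10 N m and the thimble stands still.
- gauge_clutch (a joint): how far the knob has slipped on the thimble, rad, positive clockwise seen from above; 0 at the start, and unchanged as long as knob and thimble turn together.
- reagent: bystander: small brown reagent bottle, 33 mm diameter, 63 mm high, origin under its foot.
- vial: bystander: small white bottle, 28 mm diameter, 56 mm high, origin under its foot.
- dish: bystander: small clear culture dish, 38 mm diameter, 13 mm high, origin under its foot.

How it is judged (in metres and radians):
On the way, in this order (a step that is already met when the one before it is completed fails the run):
1. the bar lies in the channel, home and pressed lightly against the stop (x of bar_centre in the frame of gauge above -0.0415 m and z of bar_centre in the frame of gauge below 0.0225 m and angle between the x axis of bar_centre and the x axis of gauge, either way round below 0.08 rad and contact force between gauge_stop and bar above 1.5 N), for 0.1 s.
2. the spindle bears on the bar and the clutch has slipped by 0.4 rad or more (value of joint gauge_clutch above 0.4 rad and contact force between gauge_spindle and bar above 8 N), for 0.1 s.
At the end, for the whole second after the job is handed in: The bar lies flat in the channel, its end within 1.5 mm of the stop and its length within 0.08 rad of the channel; the spindle presses on it with more than 8 N; the clutch has slipped by 0.4 to 1.6 rad; everything is at rest (all of step 2 and x of bar_centre in the frame of gauge above -0.0415 m and z of bar_centre in the frame of gauge below 0.0225 m and angle between the x axis of bar_centre and the x axis of gauge, either way round below 0.08 rad and value of joint gauge_clutch below 1.6 rad and linear speed of bar below 0.01 m/s); the robot touches nothing.
It fails at once if the bar is driven against the stop with more than 25 N (contact force between gauge_stop and bar above 25 N).
It fails at once if the spindle presses on the bar with more than 35 N (the thimble forced past the clutch) (contact force between gauge_spindle and bar above 35 N).
It fails at once if the clutch is made to slip by a quarter turn (1.6 rad) or more (value of joint gauge_clutch above 1.6 rad).
It fails at once if a bystander is moved by more than 15 mm (distance of any of reagent, vial, dish from where it was at the start of the episode above 0.015 m).
It also fails if it takes over 72 s, if anything falls off the work surface, if the arm or the gripper's body presses on something with over 40 N, if the wrist force passes 120 N, or if a joint passes its speed limit or range.

### The arm

A 6-joint arm with a two-finger parallel gripper is mounted at the origin on a cart in front of the work surface, level with it; the furniture and walls round the work are solid. World frame = base frame: x ahead of the robot, y to its left, z up, the work surface at z = 0. Lengths are in mm, angles in rad, forces in N, time in s.
With the tool pointing down it reaches from about 275 to 850 mm from the base axis. Payload 5.2 kg.
Tool frame: the origin (TCP) lies at the very end of the fingers, on their centre line; the grasp point (between the pads) lies 19 mm behind it (robot.pinch_z is the distance from the TCP to the grasp point, in mm); z points along the fingers, y is the line along which they close (so a half turn about z gives the same grasp; the last joint's range is limited). The gripper opens to 85 mm and grips with 20 to 120 N. Pads are 22 mm wide; open, the fingers measure 114 mm over their backs; the gripper's body (76 mm by 85 mm) begins 54 mm behind the grasp point. The pads swing forward as they close: fully open they stand 13 mm farther back than shut.
Start: joints at [-1.312, 0.259, 1.535, -0, 1.348, -0.203], TCP at [245.079, -492.384, 231.31] pointing down, gripper open.
Joint ranges: [-3.14, 3.14], [-0.91, 2.08], [0.19, 2.58], [-1.22, 4.36], [0.22, 2.71], [-3.12, 3.12]. Speed limits (rad/s): [2.57, 2.57, 3.14, 3.14, 3.14, 3.14].

### API

Orientations are given as a unit quaternion [x, y, z, w].
In Python, from bench import observe, optics, robot gives the robot as it stands. The module is installed in compiled form; this text tells all that it offers.
- The arm moves only by the tool jog_arm, never from a script. Its argument "increments" is a list of rows, each a list of 5 numbers: the shift along the tool's x, y, z in mm, then the turn about the tool's z in rad, then the opening in per cent of the stroke, from 0 (shut) to 100 (fully open). A call has 1 to 12 rows; each row is the pose to reach, as a shift and turn from the pose commanded when the call began, along the tool's axes at that moment; what a row does not reach only later rows make up. A row lasts 1/10 s, in which the tool goes at most 50 mm and 8.59 degrees, less where a joint would pass 70% of its speed; a pose out of reach is approached as far as the arm can. A call with a gripper value outside its range is refused whole. The fingers move at their own pace and stop on an object; "grip_force" is the grip in N (left out, the last holds). Time passes only in rows, so rows that repeat a pose let the fingers close. It gives the time, the measured TCP pose, the force, the opening and the grip force at its end, in the units of the state.
- observe(): the state, without advancing time (a new reading comes with each control period).
- optics.snapshot(name): name is "scene" or "top" or "wrist"; returns a dict with "pixels" (420x560x3 uint8, red, green, blue), "fovy" (degrees; the focal length in pixels is half the picture's height over the tangent of half this angle, whatever the lens; pixels are square), "cx", "cy" (the principal point, pixels), "dist_coeffs" ([k1, k2, p1, p2, k3] as OpenCV has them; the pictures are not rectified), "R" (3x3) and "t" (3): a world point X has camera coordinates R X + t. Camera axes: x right, y down, z forward; pixel columns grow to the right and rows downward; lengths in mm; the calibration is good to about 2 mm. A picture is of the moment at which its call begins. There is no depth.
- robot.close_job(): hands the job in; it is judged then, once.
The state is a dict: "t": time; "qpos": joint angles; "joint_vel": joint speeds; "joint_torque": joint torques, N m; "tool_pos": TCP position; "tcp_rot": TCP orientation; "force": force on the tool from outside, world axes, zero at the start; "ft_torque": the same for the moment, N m; "gripper_width": finger opening in mm; "gripper_force": force on a finger pad.
Only numpy, scipy, OpenCV 4.12 (cv2) and the standard library are available. Lean on these libraries where they do the work, as an engineer would, in place of code of your own. Each camera call takes 0.05 s, during which the arm holds its last target. There are 200 camera calls.

## Working session

There is one attempt and no reset: what is moved stays moved. The work goes in short steps, Python scripts to look and compute and a tool call to move; the robot and the scene stay as the last step left them, time stands still between calls to the robot, and variables do not carry over. Pictures are saved under pics/ and viewed, at most 10 in all, crops included, and the job is handed in when it is done.

Besides the shell and the picture viewer there is one more tool, called as a command line: name --pt "numbers of a row" for each row, then --argument value for the rest. jog_arm: Moves the arm, as the interface text tells. Its arguments: {"type":"object","properties":{"increments":{"type":"array"},"grip_force":{"type":"number"}},"required":["increments"]}

```bash
mkdir -p pics
cat > h.py <<'E'
import numpy as np, cv2
from bench import observe, optics, robot
def snap(n,f):
    s=optics.snapshot(n); cv2.imwrite('pics/'+f+'.png',s['pixels'][:,:,::-1])
    np.savez('pics/'+f,**{k:np.array(v) for k,v in s.items()}); return s
def cam(f):
    s=np.load('pics/'+f+'.npz'); F=210/np.tan(np.radians(float(s['fovy']))/2)
    return np.array([[F,0,s['cx']],[0,F,s['cy']],[0,0,1]],float),s['dist_coeffs'].astype(float),s['R'],s['t']
def ray(f,px,z):
    K,d,R,t=cam(f); p=cv2.undistortPoints(np.array(px,float).reshape(-1,1,2),K,d)[:,0]
    v=np.c_[p,np.ones(len(p))]@R; c=-R.T@t
    return c+v*((z-c[2])/v[:,2])[:,None]
def proj(f,X):
    K,d,R,t=cam(f); return cv2.projectPoints(np.array(X,float).reshape(-1,1,3),cv2.Rodrigues(R)[0],t,K,d)[0][:,0]
E
python3 - <<'E'
from h import *
for n in('scene','top'): snap(n,n+'0')
print(observe())
a=cv2.imread('pics/scene0.png');b=cv2.imread('pics/top0.png')
print(cam('top0'),cam('scene0'))
E
```

```text
{'t': 0.1, 'qpos': array([-1.31178857e+00,  2.59320130e-01,  1.53595835e+00, -1.29462933e-05,
        1.34801449e+00, -2.02770206e-01]), 'joint_vel': array([ 0.00039309, -0.00252052, -0.00328052,  0.00049262,  0.00071745,
        0.00175131]), 'joint_torque': array([ 2.17595996e-03, -4.46970320e+01, -2.91245627e+01, -4.74215940e-04,
        6.21938438e-03, -4.94446169e-06]), 'tool_pos': array([ 244.95572316, -491.91333976,  230.53705388]), 'tcp_rot': array([ 9.73462662e-01,  2.28844318e-01, -3.02116373e-05, -8.49641872e-04]), 'force': array([ 0.97427342,  0.07328997, -0.1445934 ]), 'ft_torque': array([ 0.03896545,  0.01567134, -0.02582212]), 'gripper_force': 0.0, 'gripper_width': 85.4230097455112}
(array([[394.39124003,   0.        , 289.03947765],
       [  0.        , 394.39124003, 208.47818434],
       [  0.        ,   0.        ,   1.        ]]), array([-0.07276018,  0.        ,  0.        ,  0.        ,  0.        ]), array([[ 0.01060003, -0.99969122,  0.02247446],
       [-0.99505478, -0.01276538, -0.09850397],
       [ 0.09876045, -0.02131917, -0.99488284]]), array([-161.93605884,  565.91465504,  919.75392509])) (array([[435.57783186,   0.        , 279.45964198],
       [  0.        , 435.57783186, 215.00768152],
       [  0.        ,   0.        ,   1.        ]]), array([-0.01981147,  0.        ,  0.        ,  0.        ,  0.        ]), array([[-0.80197114, -0.59731761,  0.00734581],
       [-0.36605632,  0.48168283, -0.79623139],
       [ 0.47206468, -0.64124358, -0.60494761]]), array([340.59583298, 346.87407525, 683.30637082]))
```

View pics/top0.png

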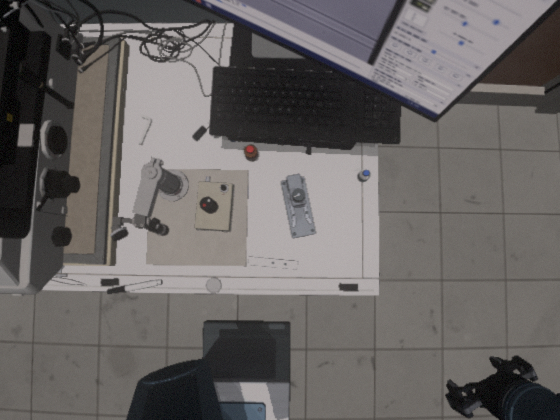

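View pics/scene0.png

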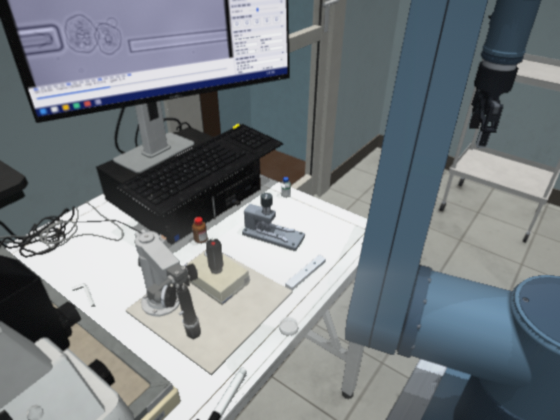

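The top view shows the gauge around (298,205), with its channel opening downward. The bar is at about (273,262), the dish at (213,285), the brown bottle at (251,152) and the white one at (364,175). I'll zoom in.

Run:
```python
from h import *
b=cv2.imread('pics/top0.png')[165:285,235:335]
cv2.imwrite('pics/c1.png',cv2.resize(b,None,fx=5,fy=5,interpolation=cv2.INTER_CUBIC))
```

```text
(no output)
```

View pics/c1.png

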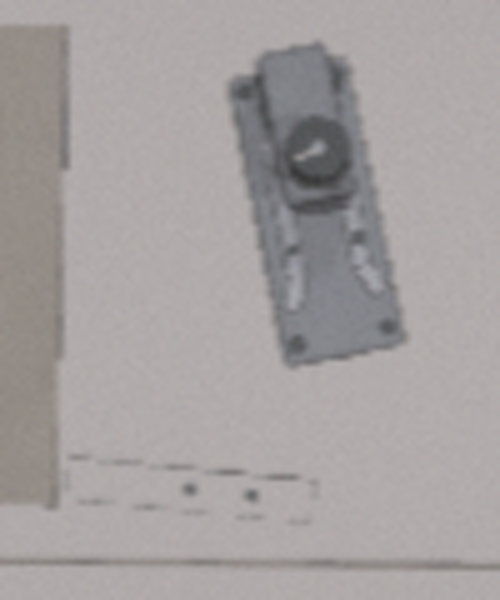

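Run:
```python
from h import *
c=lambda p:(np.array(p,float)+.5)/5-.5+[235,165]
B=ray('top0',c([(67,457),(318,480),(310,522),(62,500)]),12)
print(B.round(1),np.linalg.norm(np.diff(B,axis=0),axis=1),B.mean(0))
d=B[1]+B[2]-B[0]-B[3];print('bar ang',np.arctan2(d[1],d[0]))
G=ray('top0',c([(290,365),(407,340),(350,57),(230,82)]),14)
print(G.round(1),np.linalg.norm(np.diff(G,axis=0),axis=1))
d=G[2]+G[3]-G[0]-G[1];a=np.arctan2(d[1],d[0]);print('g ang',a)
o=(G[0]+G[1])/2+90*np.array([np.cos(a),np.sin(a),0]);print('origin',o)
print('knob',ray('top0',c([(317,150)]),116))
print(ray('top0',[(251,152),(364,175),(213,285)],30))
R=observe()['tcp_rot']
from scipy.spatial.transform import Rotation as Ro
print(Ro.from_quat(R).as_matrix().round(3))
```

```text
[[ 452.6  -57.5   12. ]
 [ 442.8 -179.2   12. ]
 [ 422.5 -175.5   12. ]
 [ 431.8  -55.4   12. ]] [122.18109588  20.60090449 120.47787457] [ 437.42980691 -116.92175131   12.        ]
bar ang -1.6496292622977615
[[ 498.3 -165.    14. ]
 [ 511.1 -222.    14. ]
 [ 650.5 -193.2   14. ]
 [ 637.1 -134.1   14. ]] [ 58.37811084 142.3468378   60.62868083]
g ang 0.21136871965189924
origin [ 592.68730138 -174.64639356   14.        ]
knob [[ 590.1007676  -172.81227669  116.        ]]
[[ 705.120944    -60.92947687   30.        ]
 [ 652.37833196 -337.78866228   30.        ]
 [ 383.65010641   22.58977364   30.        ]]
[[ 0.895  0.446 -0.   ]
 [ 0.446 -0.895  0.002]
 [ 0.    -0.002 -1.   ]]
```

jog_arm --pt "10 -7 2 -0.03 100" --pt "40 -27 8 -0.12 100" --pt "75 -51 16 -0.24 100" --pt "110 -75 24 -0.36 100" --pt "145 -99 32 -0.48 100" --pt "180 -123 40 -0.6 100" --pt "215 -147 48 -0.72 100" --pt "250 -171 55 -0.84 60" --pt "280 -190 61 -0.94 60" --pt "305 -207 66 -1.0 60" --pt "317 -215 69 -1.02 60" --pt "320 -217 70 -1.03 60"

```text
t: 1.3
tool_pos: [434.8, -153.0, 160.7]
tcp_rot: [0.733, 0.68, 0.0, -0.001]
force: [-0.2, 0.3, -0.3]
gripper_width: 51.1
gripper_force: 0.0
```

jog_arm --pt "0 0 0 0 60" --pt "0 0 0 0 60" --pt "0 0 0 0 60"

```text
t: 1.6
tool_pos: [434.6, -156.3, 161.5]
tcp_rot: [0.735, 0.678, -0.0, 0.0]
force: [-0.5, 0.0, 0.2]
gripper_width: 51.1
gripper_force: 0.0
```

Run:
```python
from h import *
s=observe();print({k:np.round(s[k],3) for k in('t','tool_pos','tcp_rot','qpos','gripper_width','force','ft_torque')})
snap('wrist','w1')
print(proj('w1',[[437.4,-117,12],[434.4,-155,12]]))
```

```text
{'t': np.float64(1.6), 'tool_pos': array([ 434.616, -156.347,  161.502]), 'tcp_rot': array([ 0.735,  0.678, -0.   ,  0.   ]), 'qpos': array([-0.587,  0.163,  1.84 , -0.   ,  1.138, -0.507]), 'gripper_width': np.float64(51.127), 'force': array([-0.511,  0.02 ,  0.186]), 'ft_torque': array([-0.019,  0.001,  0.036])}
[[277.25508259 155.54928021]
 [277.26868537 194.48236863]]
```

View pics/w1.png

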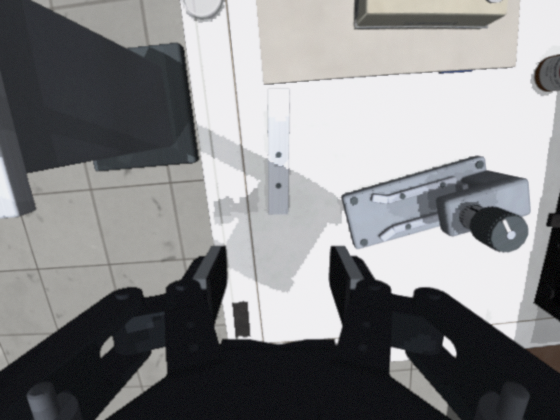

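The bar runs from (279,89) to (278,213). The gauge's front corners are at (343,195) and (361,248), with the knob top at (510,231).

Run:
```python
from h import *
B=ray('w1',[(268,89),(290,89),(289,213),(267.5,213)],12);print(B.round(1),B.mean(0).round(1))
d=B[0]+B[1]-B[2]-B[3];print('ang',np.arctan2(d[1],d[0]),np.linalg.norm(d)/2)
G=ray('w1',[(343,195),(361,248)],14);print(G.round(1),np.linalg.norm(G[1]-G[0]))
H=ray('w1',[(483,156)],14);print(H.round(1), H-G[0])
print('knobtop',ray('w1',[(510,231)],116))
```

```text
[[ 433.8  -56.3   12. ]
 [ 453.7  -57.9   12. ]
 [ 444.6 -174.9   12. ]
 [ 423.1 -173.2   12. ]] [ 438.8 -115.6   12. ]
ang 1.486653139554964 117.35479842410149
[[ 498.9 -160.1   14. ]
 [ 516.3 -217.8   14. ]] 60.21935998847136
[[ 636.8 -131.8   14. ]] [[137.91513812  28.34008677   0.        ]]
knobtop [[ 591.72609316 -169.45474351  116.        ]]
```

jog_arm --pt "1 0 10 0 60" --pt "2 0 40 0 60" --pt "2 0 75 0 60" --pt "2 0 110 0 60" --pt "2 0 135 0 60" --pt "2 0 148 0 60" --pt "2 0 154 0 60" --pt "2 0 157 0 60" --pt "2 0 158 0 60" --pt "2 0 158 0 60" --pt "2 0 158 0 60"

```text
t: 2.75
tool_pos: [435.6, -153.9, 4.0]
tcp_rot: [0.734, 0.679, 0.0, 0.001]
force: [0.3, 0.6, -0.1]
gripper_width: 51.4
gripper_force: 0.0
```

jog_arm --pt "0 0 0 0 20" --pt "0 0 0 0 10" --pt "0 0 0 0 10" --pt "0 0 0 0 5" --pt "0 0 0 0 5" --pt "0 0 0 0 5" --pt "0 0 0 0 5" --pt "0 0 0 0 5" --grip_force 50

```text
t: 3.55
tool_pos: [435.3, -153.7, 3.9]
tcp_rot: [0.734, 0.679, 0.0, 0.0]
force: [-0.4, 1.3, 6.4]
gripper_width: 18.1
gripper_force: 49.2
```

jog_arm --pt "0 0 -5 0 5" --pt "0 0 -20 0 5" --pt "-3 0 -40 0.1 5" --pt "-10 0 -55 0.24 5" --pt "-20 0 -60 0.38 5" --pt "-30 0 -61 0.52 5" --pt "-38 0 -61 0.66 5" --pt "-44 0 -61 0.8 5" --pt "-48 0 -61 0.94 5" --pt "-52 0 -61 1.08 5" --pt "-52 0 -61 1.2 5" --pt "-52 0 -61 1.27 5"

```text
t: 4.75
tool_pos: [430.7, -205.4, 64.4]
tcp_rot: [0.994, 0.108, -0.0, -0.0]
force: [-0.4, 0.2, -0.5]
gripper_width: 18.2
gripper_force: 49.0
```

jog_arm --pt "0 0 0 0.015 5" --pt "0 0 0 0.015 5" --pt "0 0 0 0.015 5"

```text
t: 5.05
tool_pos: [430.9, -205.3, 64.4]
tcp_rot: [0.995, 0.104, -0.0, -0.0]
force: [0.5, 0.1, 0.7]
gripper_width: 18.2
gripper_force: 49.0
```

Run:
```python
from h import *
s=observe();print({k:np.round(s[k],3) for k in('t','tool_pos','tcp_rot','qpos','gripper_width','force','ft_torque')})
snap('wrist','w2')
```

```text
{'t': np.float64(5.05), 'tool_pos': array([ 430.891, -205.315,   64.371]), 'tcp_rot': array([ 0.995,  0.104, -0.   , -0.   ]), 'qpos': array([-0.679,  0.318,  1.92 , -0.   ,  0.904,  0.684]), 'gripper_width': np.float64(18.162), 'force': array([0.483, 0.119, 0.658]), 'ft_torque': array([-0.001, -0.002, -0.006])}
```

View pics/w2.png

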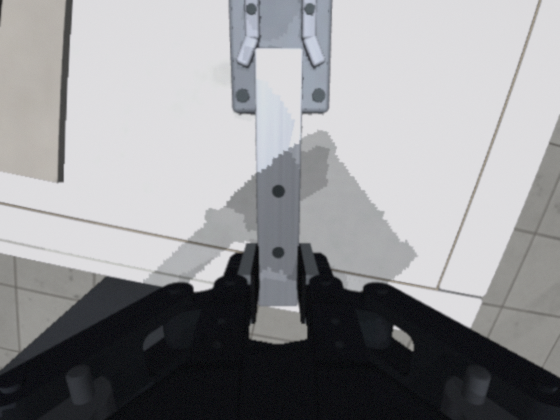

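Run:
```python
from h import *
T=np.array([430.9,-205.3]);a=2*np.arctan2(.104,.995);u=np.array([np.cos(a),np.sin(a)]);n=np.array([-u[1],u[0]]);print(a)
def tl(px,z):
    P=ray('w2',px,z)[:,:2]-T; return np.c_[P@u,P@n].round(1)
print('bar top z72.5',tl([(255,48),(302,48),(256,150),(301.5,150),(258,240),(299,240),(260,303),(300,303)],72.5))
print('base',tl([(233,112.5),(330,112),(230,0),(331,0)],14))
print('rail',tl([(238,63),(323,63),(246,38),(314,38),(258,10),(303,10)],22))
g=cv2.imread('pics/w2.png',0)
for r in (5,60,100,150,220): print(r,[(i,int(v)) for i,v in enumerate(np.diff(g[r].astype(int))) if 220<i<345 and abs(v)>22])
```

```text
0.20828890623709426
bar top z72.5 [[ 97.4   9.4]
 [ 97.4  -9.8]
 [ 56.2   9.6]
 [ 56.2 -10.4]
 [ 14.1   9.3]
 [ 14.2 -10.1]
 [-19.9   8.9]
 [-19.9 -11.3]]
base [[ 74.6  27.5]
 [ 75.  -31.9]
 [136.7  27.4]
 [136.8 -30.1]]
rail [[101.3  22.6]
 [101.4 -25.5]
 [114.4  17.8]
 [114.5 -20.1]
 [128.6  11. ]
 [128.7 -13.7]]
5 [(227, -35), (228, -44), (254, 28), (256, -25), (259, 28), (302, 28), (305, -28), (331, 47), (332, 34)]
60 [(229, -38), (230, -46), (237, 28), (248, -31), (249, -38), (250, -25), (252, 30), (253, 24), (254, 33), (255, 37), (301, -30), (307, -27), (308, -29), (310, 40), (311, 40), (312, 25), (329, 42), (330, 41)]
100 [(230, -31), (231, -48), (255, 23), (300, -25), (311, -23), (312, -24), (322, 23), (328, 38), (329, 45)]
150 [(335, 31)]
220 [(299, 31)]
```

jog_arm --pt "-2 1 5 0 5" --pt "-2 1 18 0 5" --pt "-2 1 30 0 5" --pt "-2 1 38 0 5" --pt "-2 1 43 0 5" --pt "-2 1 45 0 5" --pt "-2 1 45 0 5" --pt "-2 1 45 0 5"

```text
t: 5.9
tool_pos: [429.4, -207.0, 19.6]
tcp_rot: [0.995, 0.103, 0.0, 0.0]
force: [1.0, -0.3, -0.3]
gripper_width: 18.4
gripper_force: 49.0
```

jog_arm --pt "1 0 0 0 5" --pt "4 0 0 0 5" --pt "8 0 0 0 5" --pt "12 0 0 0 5" --pt "16 0 0 0 5" --pt "20 0 0 0 5" --pt "22 0 0 0 5" --pt "23 0 0 0 5" --pt "24 0 0 0 5" --pt "24 0 0 0 5" --grip_force 25

```text
t: 6.9
tool_pos: [452.7, -201.8, 19.3]
tcp_rot: [0.995, 0.103, 0.0, -0.0]
force: [0.1, 1.3, -1.6]
gripper_width: 18.0
gripper_force: 49.0
```

jog_arm --pt "1 0 0 0 8" --pt "4 0 0 0 8" --pt "8 0 0 0 8" --pt "12 0 0 0 8" --pt "17 0 0 0 8" --pt "22 0 0 0 8" --pt "26 0 0 0 8" --pt "29 0 0 0 8" --pt "31 0 0 0 8" --pt "32 0 0 0 8" --pt "32 0 0 0 8" --grip_force 25

```text
t: 8.0
tool_pos: [484.0, -195.3, 19.3]
tcp_rot: [0.995, 0.103, -0.0, 0.0]
force: [0.4, 0.6, -0.8]
gripper_width: 18.4
gripper_force: 49.0
```

Run:
```python
from h import *
s=observe();print({k:np.round(s[k],3) for k in('t','tool_pos','tcp_rot','gripper_width','gripper_force','force','ft_torque')})
snap('wrist','w3')
```

```text
{'t': np.float64(8.0), 'tool_pos': array([ 484.037, -195.255,   19.301]), 'tcp_rot': array([ 0.995,  0.103, -0.   ,  0.   ]), 'gripper_width': np.float64(18.391), 'gripper_force': np.float64(48.968), 'force': array([ 0.437,  0.595, -0.796]), 'ft_torque': array([ 0.035,  0.023, -0.041])}
```

View pics/w3.png

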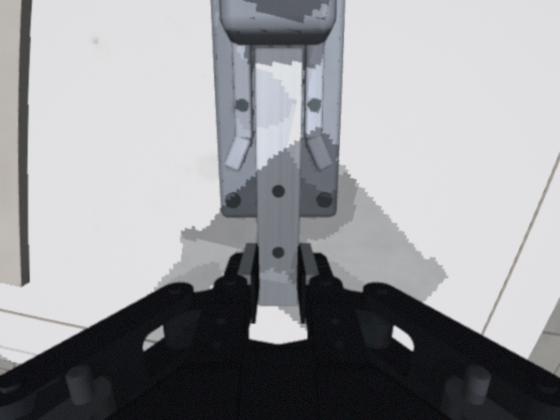

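The bar (columns 256–301) is centred between the rails, about 33 mm short of home.

jog_arm --pt "1 0 0 0 8" --pt "4 0 0 0 8" --pt "8 0 0.5 0 8" --pt "13 0 1 0 8" --pt "18 0 1 0 8" --pt "22 0 1 0 8" --pt "25 0 1 0 8" --pt "27 0 1 0 8" --pt "28 0 1 0 8" --pt "28 0 1 0 8"

```text
t: 9.05
tool_pos: [511.4, -189.5, 18.3]
tcp_rot: [0.995, 0.103, -0.0, -0.0]
force: [-0.1, 0.4, -0.4]
gripper_width: 18.6
gripper_force: 49.0
```

jog_arm --pt "0.3 0 0 0 8" --pt "0.6 0 0 0 8" --pt "0.9 0 0 0 8" --pt "1.2 0 0 0 8" --pt "1.5 0 0 0 8" --pt "1.8 0 0 0 8" --pt "2 0 0 0 8" --pt "2 0 0 0 8"

```text
t: 9.85
tool_pos: [513.4, -189.1, 18.3]
tcp_rot: [0.995, 0.103, 0.0, -0.0]
force: [-0.7, -1.1, -0.6]
gripper_width: 18.6
gripper_force: 49.0
```

jog_arm --pt "0.2 0 0 0 8" --pt "0.4 0 0 0 8" --pt "0.6 0 0 0 8" --pt "0.8 0 0 0 8" --pt "1 0 0 0 8" --pt "1 0 0 0 8"

```text
t: 10.45
tool_pos: [514.3, -188.9, 18.3]
tcp_rot: [0.995, 0.103, -0.0, -0.0]
force: [-1.3, -1.0, -1.0]
gripper_width: 18.0
gripper_force: 49.0
```

jog_arm --pt "0.2 0 0 0 8" --pt "0.4 0 0 0 8" --pt "0.6 0 0 0 8" --pt "0.8 0 0 0 8" --pt "0.8 0 0 0 8"

```text
t: 10.95
tool_pos: [515.1, -188.7, 18.3]
tcp_rot: [0.995, 0.103, 0.0, 0.0]
force: [-0.5, -0.4, -0.3]
gripper_width: 18.4
gripper_force: 49.0
```

jog_arm --pt "0.2 0 0 0 8" --pt "0.4 0 0 0 8" --pt "0.6 0 0 0 8" --pt "0.6 0 0 0 8"

```text
t: 11.35
tool_pos: [515.7, -188.6, 18.3]
tcp_rot: [0.995, 0.103, 0.0, 0.0]
force: [0.1, 0.1, -1.2]
gripper_width: 18.4
gripper_force: 49.0
```

jog_arm --pt "0.2 0 0 0 8" --pt "0.4 0 0 0 8" --pt "0.4 0 0 0 8"

```text
t: 11.65
tool_pos: [516.1, -188.6, 18.3]
tcp_rot: [0.995, 0.103, -0.0, -0.0]
force: [-0.3, -0.5, -0.8]
gripper_width: 18.4
gripper_force: 49.0
```

jog_arm --pt "0.2 0 0 0 8" --pt "0.4 0 0 0 8" --pt "0.6 0 0 0 8" --pt "0.6 0 0 0 8"

```text
t: 12.05
tool_pos: [516.1, -188.4, 18.2]
tcp_rot: [0.995, 0.103, -0.001, -0.0]
force: [-2.9, -1.3, 1.1]
gripper_width: 18.0
gripper_force: 49.0
```

jog_arm --pt "0.2 0 0 0 8" --pt "0.4 0 0 0 8" --pt "0.4 0 0 0 8"

```text
t: 12.35
tool_pos: [516.1, -188.3, 18.0]
tcp_rot: [0.995, 0.103, -0.001, -0.0]
force: [-5.5, -1.8, 0.0]
gripper_width: 18.5
gripper_force: 49.0
```

jog_arm --pt "0 0 0 0 8" --pt "0 0 0 0 8" --pt "0 0 0 0 8"

```text
t: 12.65
tool_pos: [516.1, -188.3, 18.0]
tcp_rot: [0.995, 0.103, -0.001, -0.0]
force: [-5.9, -1.9, 1.0]
gripper_width: 18.3
gripper_force: 49.0
```

jog_arm --pt "0 0 0 0 24" --pt "0 0 0 0 28" --pt "0 0 0 0 35" --pt "0 0 0 0 45" --pt "0 0 0 0 45" --pt "0 0 0 0 45"

```text
t: 13.25
tool_pos: [517.2, -188.3, 18.4]
tcp_rot: [0.995, 0.103, 0.0, 0.0]
force: [-0.2, 0.4, 0.1]
gripper_width: 38.4
gripper_force: 0.0
```

Run:
```python
from h import *
s=observe();print({k:np.round(s[k],3) for k in('t','tool_pos','tcp_rot','qpos','gripper_width','force','ft_torque')})
snap('wrist','w4')
```

```text
{'t': np.float64(13.25), 'tool_pos': array([ 517.2  , -188.305,   18.374]), 'tcp_rot': array([0.995, 0.103, 0.   , 0.   ]), 'qpos': array([-0.552,  0.491,  1.779,  0.   ,  0.871,  0.812]), 'gripper_width': np.float64(38.426), 'force': array([-0.168,  0.4  ,  0.107]), 'ft_torque': array([-0.077,  0.02 , -0.022])}
```

View pics/w4.png

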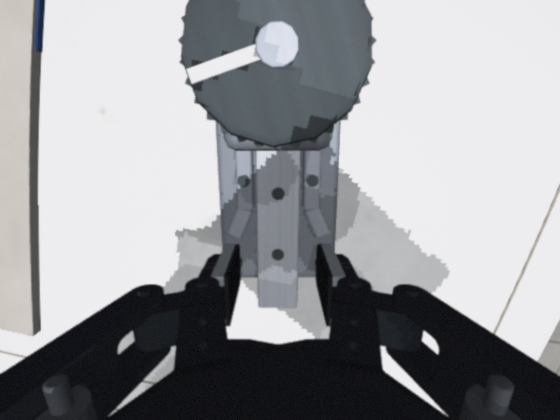

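Run:
```python
from h import *
K,d,R,t=cam('w4');print('cam',-R.T@t,K[0,0])
print('knob',ray('w4',[(277,44),(278,48)],116),ray('w4',[(182,45),(374,45)],116))
```

```text
cam [ 581.72785138 -174.75945338  160.848173  ] 302.2937727310461
knob [[ 592.47227415 -172.36790854  116.        ]
 [ 592.00587033 -172.60540252  116.        ]] [[ 589.76934675 -159.68990652  116.        ]
 [ 595.19099238 -185.31886243  116.        ]]
```

jog_arm --pt "0 0 -5 0 45" --pt "0 0 -20 0 45" --pt "0 0 -45 0 45" --pt "0 0 -75 0 45" --pt "0 0 -100 0 45" --pt "0 0 -118 0 45" --pt "0 0 -125 0 60" --pt "0 0 -125 0 70" --pt "0 0 -125 0 70"

```text
t: 14.2
tool_pos: [516.6, -188.0, 142.5]
tcp_rot: [0.995, 0.103, -0.001, -0.0]
force: [-0.7, -0.6, -0.9]
gripper_width: 60.0
gripper_force: 0.0
```

jog_arm --pt "2 0 0 -0.1 70" --pt "10 0 0 -0.24 70" --pt "22 0 0 -0.38 70" --pt "34 0 0 -0.52 70" --pt "46 0 0 -0.66 70" --pt "58 0 0 -0.8 70" --pt "67 0 0 -0.94 70" --pt "73 0 0 -1.08 70" --pt "77 0 0 -1.22 70" --pt "77.3 0 0 -1.36 70" --pt "77.3 0 0 -1.48 70" --pt "77.3 0 0 -1.54 70"

```text
t: 15.4
tool_pos: [591.9, -172.0, 141.3]
tcp_rot: [0.641, 0.768, -0.0, -0.002]
force: [0.4, -0.6, 0.7]
gripper_width: 60.0
gripper_force: 0.0
```

jog_arm --pt "0 0 0 -0.1 70" --pt "0 0 0 -0.24 70" --pt "0 0 0 -0.38 70" --pt "0 0 0 -0.52 70" --pt "0 0 0 -0.66 70" --pt "0 0 0 -0.8 70" --pt "0 0 0 -0.9 70" --pt "0 0 0 -0.96 70" --pt "0 0 0 -0.96 70" --pt "0 0 0 -0.96 70"

```text
t: 16.4
tool_pos: [592.2, -172.2, 142.1]
tcp_rot: [0.217, 0.976, 0.0, -0.001]
force: [-0.8, -0.1, -1.0]
gripper_width: 60.0
gripper_force: 0.0
```

Run:
```python
from h import *
s=observe();print({k:np.round(s[k],3) for k in('t','tool_pos','tcp_rot','qpos','gripper_width','force','ft_torque')})
from scipy.spatial.transform import Rotation as Ro
print(Ro.from_quat(s['tcp_rot']).inv().apply(np.array([592.3,-172.3,94])-s['tool_pos']))
```

```text
{'t': np.float64(16.4), 'tool_pos': array([ 592.161, -172.209,  142.074]), 'tcp_rot': array([ 0.217,  0.976,  0.   , -0.001]), 'qpos': array([-0.464,  0.446,  1.488,  0.   ,  1.21 , -1.598]), 'gripper_width': np.float64(59.99), 'force': array([-0.834, -0.092, -0.976]), 'ft_torque': array([ 0.017, -0.003,  0.006])}
[-2.67984501e-01 -2.69313872e-02  4.80735218e+01]
```

jog_arm --pt "0 0 5 0 70" --pt "0 0 18 0 70" --pt "0 0 32 0 70" --pt "0 0 42 0 70" --pt "0 0 46 0 60" --pt "0 0 47 0 50" --pt "0 0 47 0 45" --pt "0 0 47 0 45"

```text
t: 17.2
tool_pos: [593.1, -172.7, 96.9]
tcp_rot: [0.216, 0.976, -0.0, 0.001]
force: [-0.7, 0.4, 0.4]
gripper_width: 38.4
gripper_force: 0.0
```

jog_arm --pt "0 0 0 0 36" --pt "0 0 0 0 30" --pt "0 0 0 0 24" --pt "0 0 0 0 20" --pt "0 0 0 0 20" --pt "0 0 0 0 20" --pt "0 0 0 0 20" --grip_force 40

```text
t: 17.9
tool_pos: [593.1, -172.8, 97.1]
tcp_rot: [0.216, 0.976, -0.0, 0.001]
force: [-1.2, -1.1, 5.3]
gripper_width: 26.1
gripper_force: 39.4
```

Run:
```python
from h import *
s=observe();print({k:np.round(s[k],3) for k in('t','tool_pos','tcp_rot','qpos','gripper_width','gripper_force','force','ft_torque')})
```

```text
{'t': np.float64(17.9), 'tool_pos': array([ 593.061, -172.789,   97.114]), 'tcp_rot': array([ 0.216,  0.976, -0.   ,  0.001]), 'qpos': array([-0.464,  0.49 ,  1.537, -0.   ,  1.113, -1.6  ]), 'gripper_width': np.float64(26.068), 'gripper_force': np.float64(39.392), 'force': array([-1.239, -1.06 ,  5.277]), 'ft_torque': array([-0.072,  0.113, -0.028])}
```

jog_arm --pt "0 0 0 0.05 20" --pt "0 0 0 0.1 20" --pt "0 0 0 0.15 20" --pt "0 0 0 0.2 20" --pt "0 0 0 0.25 20" --pt "0 0 0 0.3 20" --pt "0 0 0 0.35 20" --pt "0 0 0 0.4 20"

```text
t: 18.7
tool_pos: [592.8, -173.0, 97.1]
tcp_rot: [0.406, 0.914, -0.0, 0.001]
force: [-2.1, -1.4, 6.0]
gripper_width: 26.5
gripper_force: 39.6
```

```bash
cat > o.py <<'E'
from h import *
s=observe();print({k:np.round(s[k],3) for k in('t','tool_pos','gripper_width','gripper_force','force','ft_torque')},s['qpos'][5].round(3),s['joint_torque'].round(3)[5])
E
python3 o.py
```

```text
{'t': np.float64(18.7), 'tool_pos': array([ 592.845, -173.025,   97.099]), 'gripper_width': np.float64(26.461), 'gripper_force': np.float64(39.614), 'force': array([-2.134, -1.377,  6.032]), 'ft_torque': array([-0.304,  0.326,  0.033])} -1.198 -0.607
```

jog_arm --pt "0 0 0 0.05 20" --pt "0 0 0 0.1 20" --pt "0 0 0 0.15 20" --pt "0 0 0 0.2 20" --pt "0 0 0 0.25 20" --pt "0 0 0 0.3 20"

```text
t: 19.3
tool_pos: [592.6, -173.1, 97.1]
tcp_rot: [0.538, 0.843, -0.0, 0.0]
force: [-2.5, -1.3, 6.9]
gripper_width: 26.0
gripper_force: 39.6
```

```bash
python3 o.py
```

```text
{'t': np.float64(19.3), 'tool_pos': array([ 592.645, -173.147,   97.069]), 'gripper_width': np.float64(26.027), 'gripper_force': np.float64(39.649), 'force': array([-2.533, -1.335,  6.887]), 'ft_torque': array([-0.31 ,  0.551,  0.079])} -0.898 -0.606
```

jog_arm --pt "0 0 0 0.05 20" --pt "0 0 0 0.1 20" --pt "0 0 0 0.15 20" --pt "0 0 0 0.2 20" --pt "0 0 0 0.25 20" --pt "0 0 0 0.3 20"

```text
t: 19.9
tool_pos: [592.4, -173.2, 97.1]
tcp_rot: [0.658, 0.753, -0.001, 0.0]
force: [-3.2, -2.2, 6.0]
gripper_width: 25.8
gripper_force: 39.7
```

```bash
python3 o.py
```

```text
{'t': np.float64(19.9), 'tool_pos': array([ 592.437, -173.189,   97.066]), 'gripper_width': np.float64(25.814), 'gripper_force': np.float64(39.692), 'force': array([-3.219, -2.159,  5.974]), 'ft_torque': array([-0.344,  0.577,  0.085])} -0.598 -0.606
```

jog_arm --pt "0 0 0 0.05 20" --pt "0 0 0 0.1 20" --pt "0 0 0 0.15 20" --pt "0 0 0 0.2 20"

```text
t: 20.3
tool_pos: [592.3, -173.2, 97.1]
tcp_rot: [0.73, 0.683, -0.001, 0.0]
force: [-3.7, -1.4, 7.7]
gripper_width: 26.0
gripper_force: 39.7
```

```bash
python3 o.py
```

```text
{'t': np.float64(20.3), 'tool_pos': array([ 592.275, -173.216,   97.075]), 'gripper_width': np.float64(26.001), 'gripper_force': np.float64(39.722), 'force': array([-3.739, -1.445,  7.665]), 'ft_torque': array([-0.316,  0.74 ,  0.064])} -0.398 -0.606
```

jog_arm --pt "0 0 0 0.05 20" --pt "0 0 0 0.1 20" --pt "0 0 0 0.15 20" --pt "0 0 0 0.2 20" --pt "0 0 0 0.25 20"

```text
t: 20.8
tool_pos: [592.1, -173.1, 97.0]
tcp_rot: [0.81, 0.587, -0.001, 0.0]
force: [-3.9, -2.6, 7.0]
gripper_width: 26.0
gripper_force: 39.8
```

```bash
python3 o.py
```

```text
{'t': np.float64(20.8), 'tool_pos': array([ 592.074, -173.145,   97.041]), 'gripper_width': np.float64(25.979), 'gripper_force': np.float64(39.76), 'force': array([-3.881, -2.623,  7.037]), 'ft_torque': array([-0.337,  0.814,  0.075])} -0.148 -0.606
```

jog_arm --pt "0 0 0 0.05 20" --pt "0 0 0 0.1 20" --pt "0 0 0 0.15 20" --pt "0 0 0 0.2 20" --pt "0 0 0 0.25 20"

```text
t: 21.3
tool_pos: [591.9, -173.1, 97.1]
tcp_rot: [0.876, 0.482, -0.001, 0.0]
force: [-5.3, -2.6, 7.3]
gripper_width: 25.9
gripper_force: 39.8
```

```bash
python3 o.py
```

```text
{'t': np.float64(21.3), 'tool_pos': array([ 591.913, -173.061,   97.06 ]), 'gripper_width': np.float64(25.873), 'gripper_force': np.float64(39.797), 'force': array([-5.299, -2.625,  7.265]), 'ft_torque': array([-0.224,  0.866,  0.065])} 0.102 -0.606
```

jog_arm --pt "0 0 0 0.05 20" --pt "0 0 0 0.1 20" --pt "0 0 0 0.15 20" --pt "0 0 0 0.2 20" --pt "0 0 0 0.25 20"

```text
t: 21.8
tool_pos: [591.8, -172.9, 97.1]
tcp_rot: [0.93, 0.369, -0.001, 0.0]
force: [-5.3, -1.2, 8.6]
gripper_width: 26.0
gripper_force: 39.8
```

```bash
python3 o.py
```

```text
{'t': np.float64(21.8), 'tool_pos': array([ 591.777, -172.921,   97.056]), 'gripper_width': np.float64(26.027), 'gripper_force': np.float64(39.834), 'force': array([-5.291, -1.207,  8.557]), 'ft_torque': array([-0.231,  0.895,  0.049])} 0.352 -0.607
```

jog_arm --pt "0 0 0 0.05 20" --pt "0 0 0 0.1 20" --pt "0 0 0 0.15 20" --pt "0 0 0 0.2 20" --pt "0 0 0 0.25 20"

```text
t: 22.3
tool_pos: [591.7, -172.8, 97.0]
tcp_rot: [0.968, 0.25, -0.001, 0.0]
force: [-5.1, -1.0, 8.7]
gripper_width: 26.1
gripper_force: 39.9
```

```bash
python3 o.py
```

```text
{'t': np.float64(22.3), 'tool_pos': array([ 591.665, -172.803,   97.037]), 'gripper_width': np.float64(26.09), 'gripper_force': np.float64(39.881), 'force': array([-5.052, -1.031,  8.749]), 'ft_torque': array([-0.131,  0.977,  0.037])} 0.602 -0.577
```

jog_arm --pt "0 0 0 0.04 20" --pt "0 0 0 0.08 20" --pt "0 0 0 0.08 20"

```text
t: 22.6
tool_pos: [591.6, -172.7, 97.0]
tcp_rot: [0.977, 0.211, -0.001, 0.0]
force: [-6.8, -0.8, 9.1]
gripper_width: 25.6
gripper_force: 39.9
```

```bash
python3 o.py
```

```text
{'t': np.float64(22.6), 'tool_pos': array([ 591.614, -172.715,   97.014]), 'gripper_width': np.float64(25.576), 'gripper_force': np.float64(39.887), 'force': array([-6.795, -0.776,  9.133]), 'ft_torque': array([-0.167,  0.996,  0.024])} 0.681 0.338
```

jog_arm --pt "0 0 0 0.04 20" --pt "0 0 0 0.08 20" --pt "0 0 0 0.12 20"

```text
t: 22.9
tool_pos: [591.6, -172.6, 97.0]
tcp_rot: [0.988, 0.152, -0.001, 0.0]
force: [-6.2, -0.7, 9.5]
gripper_width: 26.1
gripper_force: 39.9
```

```bash
python3 o.py
```

```text
{'t': np.float64(22.9), 'tool_pos': array([ 591.595, -172.638,   97.044]), 'gripper_width': np.float64(26.108), 'gripper_force': np.float64(39.889), 'force': array([-6.166, -0.652,  9.549]), 'ft_torque': array([-0.089,  0.976,  0.071])} 0.802 -0.43
```

jog_arm --pt "0 0 0 0.05 20" --pt "0 0 0 0.1 20" --pt "0 0 0 0.15 20" --pt "0 0 0 0.2 20" --pt "0 0 0 0.25 20"

```text
t: 23.4
tool_pos: [591.6, -172.5, 97.1]
tcp_rot: [1.0, 0.028, -0.001, 0.0]
force: [-6.9, -0.5, 7.7]
gripper_width: 25.9
gripper_force: 39.9
```

```bash
python3 o.py; python3 -c "
from h import *
snap('wrist','w5');snap('scene','s5')"
```

```text
{'t': np.float64(23.4), 'tool_pos': array([ 591.579, -172.47 ,   97.073]), 'gripper_width': np.float64(25.939), 'gripper_force': np.float64(39.9), 'force': array([-6.911, -0.528,  7.722]), 'ft_torque': array([0.02 , 0.945, 0.14 ])} 1.052 -0.563
```

The q6 torque has risen by 0.044 N m, which matches the step from 0.055 to 0.10. The clutch is therefore slipping, and began at q6≈0.55–0.7. I'll turn a further 0.3 rad for about an eighth of a turn.

jog_arm --pt "0 0 0 0.05 20" --pt "0 0 0 0.1 20" --pt "0 0 0 0.15 20" --pt "0 0 0 0.2 20" --pt "0 0 0 0.25 20" --pt "0 0 0 0.3 20" --pt "0 0 0 0.3 20" --pt "0 0 0 0.3 20"

```text
t: 24.3
tool_pos: [591.6, -172.2, 97.0]
tcp_rot: [0.993, -0.121, -0.001, -0.0]
force: [-6.9, 0.6, 8.9]
gripper_width: 26.1
gripper_force: 39.9
```

jog_arm --pt "0 0 0 0 32" --pt "0 0 0 0 36" --pt "0 0 0 0 45" --pt "0 0 0 0 60" --pt "0 0 0 0 70" --pt "0 0 0 0 70" --pt "0 0 0 0 70"

```text
t: 25.0
tool_pos: [592.7, -172.4, 96.2]
tcp_rot: [0.993, -0.121, -0.0, -0.0]
force: [-0.5, -0.3, -0.3]
gripper_width: 59.9
gripper_force: 0.0
```

jog_arm --pt "0 0 -5 0 70" --pt "0 0 -20 0 70" --pt "0 0 -40 0 70" --pt "0 0 -60 0 70" --pt "0 0 -80 0 70" --pt "0 0 -90 0 70" --pt "0 0 -90 0 70" --pt "0 0 -90 0 70"

```text
t: 25.8
tool_pos: [592.4, -172.3, 185.8]
tcp_rot: [0.993, -0.121, -0.0, -0.0]
force: [0.0, 0.3, 0.2]
gripper_width: 59.9
gripper_force: 0.0
```

jog_arm --pt "-10 0 0 0 70" --pt "-30 0 0 0 70" --pt "-55 0 0 0 70" --pt "-75 0 0 0 70" --pt "-85 0 0 0 70" --pt "-85 0 0 0 70" --pt "-85 0 0 0 70"

```text
t: 26.5
tool_pos: [510.6, -152.2, 186.3]
tcp_rot: [0.993, -0.121, 0.0, 0.0]
force: [1.0, -0.0, -0.6]
gripper_width: 59.8
gripper_force: 0.0
```

```bash
python3 o.py
python3 - <<'E'
from h import *
snap('wrist','w6')
E
```

```text
{'t': np.float64(26.5), 'tool_pos': array([ 510.596, -152.192,  186.281]), 'gripper_width': np.float64(59.801), 'gripper_force': np.float64(0.0), 'force': array([ 1.049, -0.046, -0.621]), 'ft_torque': array([ 0.043, -0.064, -0.006])} 1.315 -0.007
```

View pics/w6.png

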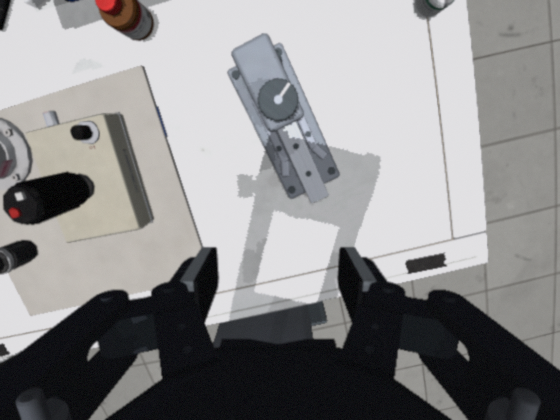

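The bar lies in the channel with its outer end at (317,197). The knob centre is at (279,100) and its mark points to (290,82). I'll check the knob's rotation against the tool's and the bar's position before handing in.

Run:
```python
from h import *
def ang(f,a,b):
    P=ray(f,[a,b],116);d=P[1]-P[0];return np.arctan2(d[1],d[0])
a=ang('w4',(277,44),(190,75));b=ang('w6',(277,101),(290,82));print((a-b)%(2*np.pi),'tool 2.95')
E=ray('w6',[(307,201),(327,196)],26).mean(0);u=np.array([.979,.204]);print('outer end gauge x',(E[:2]-[592.3,-172.3])@u,'lat',(E[:2]-[592.3,-172.3])@[-.204,.979])
```

```text
2.953705550559539 tool 2.95
outer end gauge x -98.06622090272758 lat 2.208827964712275
```

Knob and tool turned together (2.95 rad), and the bar is home within measuring error.

```bash
python3 -c "
from bench import robot
print(robot.close_job())"
```

```text
the job is handed in; nothing more can be done
None
```

I handed the job in at about 26.5 s with no verdict returned: by my readings the bar is home against the stop (pressed with about 6 N), the clutch slipped by an estimated 0.6–0.8 rad, the knob is released, the arm is clear, and no move went near the bottles or the dish.

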